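# Turn the lazy susan, take the pepper mill

### The arm

A 7-joint arm with a two-finger parallel gripper is mounted at the origin on the work surface. World frame = base frame: x ahead of the robot, y to its left, z up, the work surface at z = 0. Lengths are in m, angles in rad, forces in N, time in s.
With the tool pointing down it reaches from about 0.375 to 0.925 m from the base axis. Payload 3.1 kg.
Tool frame: the origin (TCP) lies between the finger pads; the fingertips stand 19 mm ahead of it and the grasp point (between the pads) is the TCP; z points along the fingers, y is the line along which they close (so a half turn about z gives the same grasp; the last joint's range is limited). The gripper opens to 85 mm and grips with 20 to 120 N. Pads are 22 mm wide; open, the fingers measure 114 mm over their backs; the gripper's body (76 mm by 85 mm) begins 54 mm behind the grasp point. The pads swing forward as they close: fully open they stand 13 mm farther back than shut.
Start: joints at [-1.201, 0.383, 0.044, 1.598, -0.018, 1.161, -0.05], TCP at [0.293, 0.58, 0.25] pointing down, gripper open.
Joint ranges: [-2.61, 2.61], [-0.41, 2.15], [-1.48, 1.57], [0, 2.5], [-1.57, 4.71], [0.05, 1.97], [-2.85, 2.85]. Speed limits (rad/s): [2.79, 2.79, 3.14, 3.14, 3.14, 3.14, 3.14].

### API

Orientations are given as a unit quaternion [x, y, z, w].
In Python, from bench import move_ptp, movel, move_j, move_gripper, pause, inverse_kinematics, read_camera, camera_params, MotionError, sign_off, look_for, tip_of, read_time_s, read_qpos, read_joint_vel, read_effort, read_eef_pos, read_tcp_rot, read_ft_force, read_ft_torque, read_finger_gap, read_grasp_force gives the robot as it stands. Calls block until the motion is done:
- move_ptp(position, orientation): joint-space move of the TCP to a pose.
- movel(position, orientation=None, speed=0.15): straight line of the TCP; orientation=None keeps the orientation; speed is the mean speed in m/s.
- move_j(angles): joint-space move.
- move_gripper(opening, effort=None): finger opening in m; effort is the grip in N (None keeps the last); returns when the fingers have stopped.
- pause(seconds).
- inverse_kinematics(position, orientation): joint angles nearest the present ones, or None.
- read_camera(name): name is "scene" or "top" or "wrist"; returns the picture (420x560x3 uint8, red, green, blue); there is no depth.
- camera_params(name): a dict with "K" (3x3 intrinsics, pixels), "dist_coeffs" ([k1, k2, p1, p2, k3] as OpenCV has them; the pictures are not rectified), "camera_from_world" (4x4, takes a point from world to camera coordinates). Camera axes: x right, y down, z forward; pixel columns grow to the right and rows downward; lengths in m; the calibration is good to about 2 mm. A picture is of the moment at which its call begins: read the wrist's pose just before it. camera_params takes no time and is no camera call; for the wrist camera it gives the pose at the moment of the call.
A pose or a line that the arm cannot do raises MotionError and nothing moves.
- sign_off(): hands the job in; it is judged then, once.
Trained networks look in the newest picture that a camera, given by its name, has taken for a name from the list of things; names that differ only in an ending like _2 or _b are one class to them, and where a whole thing is asked for, a point or a joint stands for the part that bears it (a point fixed in the world has none). Each returns a list of dicts, best first, with "confidence" (0 to 1); they miss things now and then, are a little off and sometimes report something else, mostly with a low value. They report only what shows in the picture. A call takes as long as a camera call. They do not tell look-alikes from the thing itself.
- look_for(camera, name): "at" ([column, row] in pixels, amid what is visible of it).
- tip_of(camera, name): "at" ([column, row] in pixels: a listed point, or the origin of a listed thing).
Readings, each from a call of its own:
- read_time_s(): time.
- read_qpos(): joint angles.
- read_joint_vel(): joint speeds.
- read_effort(): joint torques, N m.
- read_eef_pos(): TCP position.
- read_tcp_rot(): TCP orientation.
- read_ft_force(): force on the tool from outside, world axes, zero at the start.
- read_ft_torque(): the same for the moment, N m.
- read_finger_gap(): finger opening in m.
- read_grasp_force(): force on a finger pad.
Only numpy, scipy, OpenCV 4.12 (cv2) and the standard library are available. Lean on these libraries where they do the work, as an engineer would, in place of code of your own. Each camera call takes 0.05 s, during which the arm holds its last target. There are 200 camera calls.

### The job

Turn the five-lobed lazy susan gently by pushing its rim until the pepper mill stands at the middle of the shelf's open front, squarely in line with the brass stud, and let it come to rest there with your hand off it. Then take the mill out from under the shelf and stand it upright on the bare end of the chopping board beside the saucepan. Leave everything else standing in its place and do not push against the other things on the lazy susan.

Things in the scene. Friction and masses are not known exactly. Their poses are not given: they have to be found in the camera images.
- turntable: Wooden five-petal lazy susan, turns endlessly; rim needs about 1 N, stops at once when not pushed. Origin on axis at counter level. Wood 24-46 mm high; 5 round lobes of radius 50 mm centred 112 mm from axis, 72 deg apart; one lies along its own -x axis. Each lobe holds one thing. Finger notches between lobes: 36 mm wide 105 mm from axis, 51 mm at 120 mm. Steel bearing of radius 75 mm beneath.
- rack: Fixed dark wood bridge shelf over the lazy susan. Origin on the turntable's axis at counter level; x to the back, y left, z up; open front towards -x. Shelf: x -92 to +8, y +-220, underside 230, top 248 mm up. Posts at y +-205 mm, 22 mm thick, x -45 to +15 mm; their feet 12 mm high, 30 mm wide, x -85 to +75 mm.
- front (a point): The front place: 112 mm from the axis along the rack's -x, at the top of the wood (46 mm up). Just behind it, on the shelf's top near its front edge, is a brass stud 18 mm across (rack x -79, y 0 mm). Axes as the rack.
- mill: Turned wooden pepper mill, 150 mm tall, 0.17 to 0.34 kg. Origin under its foot, z up. Foot 54 mm across up to 18 mm; plain round barrel 42 mm across from 32 to 108 mm (grip here); head 52 mm across from 116 to 138 mm, tapering to 28 mm. Stands loose on one lobe; the shelf overhangs it a little even at the front place.
- board: Fixed dark wooden chopping board lying on the counter, 220 (x) by 380 (y) mm, 20 mm thick, origin at the centre of its underside; a 100 mm long, 55 mm wide handle at its +x edge.
- bare (a point): Centre of the bare end of the board, on its top surface (20 mm above the counter), 105 mm along the board's +y from its middle. Axes as the board. The bare part is about 220 mm (x) by 170 mm (y); the saucepan stands towards the board's -y end.
- salt: squat round wooden salt pot with a small knob on its lid, 54 mm across, 76 mm tall; loose on one of the other four lobes; origin under its foot, z up.
- jar: glass jar with steel cap and paper label, 52 mm across, 95 mm tall; loose on one of the other four lobes; origin under its foot, z up.
- vinegar: green glass bottle with black cap, 54 mm across, 125 mm tall; loose on one of the other four lobes; origin under its foot, z up.
- shaker: steel sugar shaker with a domed top, 50 mm across, 104 mm tall; loose on one of the other four lobes; origin under its foot, z up.
- pot: stainless saucepan, 180 mm across without its two loop handles (260 mm over them), 108 mm tall, a wooden spoon in it, standing on the other end of the board; 1.4 kg; loose; origin under its foot, z up.
- oilcan: upright round oil tin, 60 mm across, 150 mm tall, on the counter between the rack and the board; loose; origin under its foot, z up.
- crock: white utensil crock, 104 mm across, 130 mm tall, spoons in it rising to 225 mm; on the counter behind; loose; origin under its foot, z up.
- shelfjar: glass jar, 60 mm across, 85 mm tall, standing on top of the rack's shelf (shelf top at 248 mm); loose; origin under its foot, z up.
Not all that is in view belongs to the job. Leave any pink look-alike of the mill alone.

How it is judged:
On the way, in this order (a step that is already met when the one before it is completed fails the run):
1. the fingers push the lazy susan's wood (contact force between the fingers and turntable above 0.3 N), for 0.06 s.
2. the mill, still standing on the lazy susan, rests at the front place (within 20 mm), lazy susan still, hand off (horizontal distance between mill and front below 0.02 m and height (world z) of mill between 0.041 and 0.052 m and angle between mill's own z axis and vertical below 0.1 rad and angular speed of turntable below 0.05 rad/s and contact force between the fingers and turntable below 0.1 N and contact force between the fingers and mill below 0.1 N), for 0.3 s.
At the end, for the whole second after the job is handed in: The mill stands upright (within 0.08 rad), at rest and released, with its whole foot on the bare end of the board (its centre within 85 mm of the bare centre along board x and from -80 to +60 mm along board y); the lazy susan is at rest (x of mill in the frame of bare between -0.085 and 0.085 m and y of mill in the frame of bare between -0.08 and 0.06 m and height (world z) of mill between 0.015 and 0.025 m and angle between mill's own z axis and vertical below 0.08 rad and linear speed of mill below 0.02 m/s and angular speed of turntable below 0.05 rad/s); the robot touches nothing.
It fails at once if another thing on the lazy susan is tipped or leaves its lobe (angle between any of salt, jar, vinegar, shaker's own z axis and vertical above 0.3 rad or horizontal distance between any of salt, jar, vinegar, shaker and turntable above 0.147 m or horizontal distance between any of salt, jar, vinegar, shaker and turntable below 0.077 m).
It fails at once if the hand or arm pushes another thing on the lazy susan (over 3 N) (contact force between any of the fingers, the arm and salt above 3 N or contact force between any of the fingers, the arm and jar above 3 N or contact force between any of the fingers, the arm and vinegar above 3 N or contact force between any of the fingers, the arm and shaker above 3 N).
It fails at once if the saucepan, oil tin, crock or shelf jar is shifted over 20 mm or tipped (distance of any of pot, oilcan, crock, shelfjar from where it was at the start of the episode above 0.02 m or angle between any of pot, oilcan, crock, shelfjar's own z axis and vertical above 0.3 rad).
It fails at once if the mill topples (angle between mill's own z axis and vertical above 0.6 rad).
It fails at once if the lazy susan is spun hard (over 4 rad/s) (angular speed of turntable above 4 rad/s).
It also fails if it takes over 72 s, if anything falls off the work surface, if the arm or the gripper's body presses on something with over 40 N, if the wrist force passes 120 N, or if a joint passes its speed limit or range.

## Working session

There is one attempt and no reset: what is moved stays moved. The work goes in short steps, each a Python script; the robot and the scene stay as the last script left them, time stands still between calls to the robot, and variables do not carry over. Pictures are saved under pics/ and viewed, at most 12 in all, crops included, and the job is handed in when it is done.

```bash
mkdir -p pics; ls
python3 - <<'E'
from bench import *
import cv2,numpy as np
np.set_printoptions(precision=3,suppress=True)
a=read_camera("scene");b=read_camera("top")
for c in("scene","top"):
    p=camera_params(c);print(c,p["K"],p["dist_coeffs"],p["camera_from_world"])
    for n in "turntable rack front mill board bare salt jar vinegar shaker pot oilcan crock shelfjar".split():
        print(n,[(np.round(d["at"]),round(d["confidence"],2)) for d in tip_of(c,n)[:4]])
cv2.imwrite("pics/a.png",np.vstack([a])[:,:,::-1]);cv2.imwrite("pics/b.png",b[:,:,::-1])
print(read_time_s(),read_tcp_rot())
E
```

```text
pics
scene [[429.853   0.    278.681]
 [  0.    429.853 210.131]
 [  0.      0.      1.   ]] [0.02 0.   0.   0.   0.  ] [[ 0.52   0.854 -0.017 -0.249]
 [ 0.541 -0.345 -0.767 -0.233]
 [-0.66   0.39  -0.642  1.63 ]
 [ 0.     0.     0.     1.   ]]
turntable [(array([360., 230.]), 0.83), (array([399., 232.]), 0.15)]
rack []
front []
mill [(array([273., 209.]), 0.92)]
board [(array([171., 281.]), 0.79)]
bare [(array([208., 260.]), 0.88)]
salt [(array([401., 234.]), 0.93), (array([359., 245.]), 0.65)]
jar [(array([346., 196.]), 0.82), (array([400., 234.]), 0.64)]
vinegar [(array([360., 246.]), 0.66)]
shaker [(array([392., 200.]), 0.79)]
pot [(array([135., 292.]), 0.92)]
oilcan [(array([251., 249.]), 0.72), (array([361., 234.]), 0.64)]
crock []
shelfjar [(array([399., 140.]), 0.82)]
top [[383.248   0.    281.566]
 [  0.    383.248 202.946]
 [  0.      0.      1.   ]] [-0.09  0.    0.    0.    0.  ] [[-0.012 -1.    -0.014 -0.037]
 [-0.996  0.013 -0.085  0.624]
 [ 0.085  0.013 -0.996  1.018]
 [ 0.     0.     0.     1.   ]]
turntable [(array([204., 195.]), 0.62)]
rack [(array([436., 230.]), 0.7)]
front []
mill [(array([264., 274.]), 0.87)]
board [(array([401., 229.]), 0.66)]
bare [(array([365., 232.]), 0.91)]
salt [(array([186., 154.]), 0.74)]
jar [(array([191., 233.]), 0.75)]
vinegar [(array([230., 166.]), 0.98)]
shaker []
pot [(array([436., 231.]), 0.76)]
oilcan [(array([314., 230.]), 0.87)]
crock [(array([320., 154.]), 0.93)]
shelfjar [(array([122., 190.]), 0.91), (array([397., 232.]), 0.71)]
1.5 [0.232 0.973 0.    0.   ]
```

View pics/a.png

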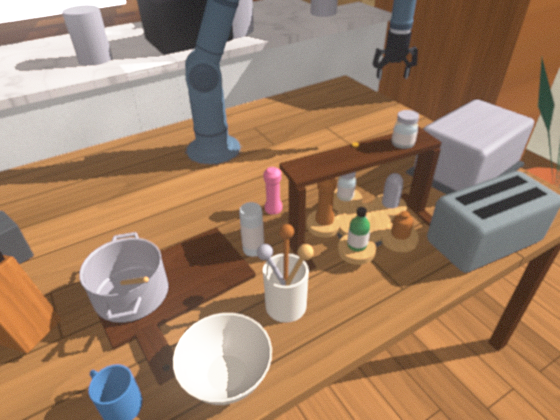

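View pics/b.png

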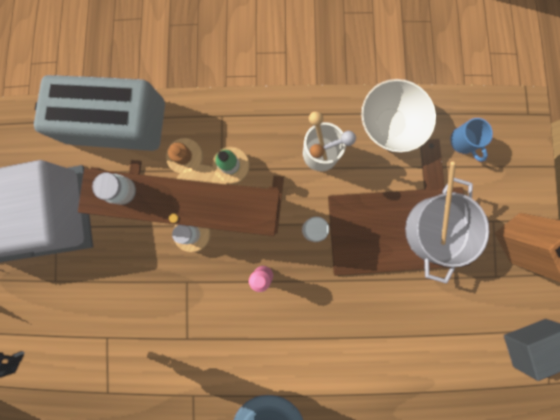

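The scene picture shows the brown wooden mill under the shelf at (325,205), by the right post as seen from the base. The pink look-alike stands outside at (272,190), or (262,278) in top. In the top picture the shelf spans (82,170)-(280,234) with the stud at (173,217); the jar is at (187,234), salt at (179,152) and vinegar at (227,160). I'll compute positions and enlarge a crop to confirm the mill.

```bash
cat > h.py <<'E'
from bench import *
import cv2,numpy as np
from scipy.optimize import least_squares
np.set_printoptions(precision=4,suppress=True)
def ray(c,uv,P=None):
    P=P or camera_params(c);K=np.array(P["K"]);T=np.array(P["camera_from_world"])
    n=cv2.undistortPoints(np.array([[uv]],float),K,np.array(P["dist_coeffs"],float))[0,0]
    return -T[:3,:3].T@T[:3,3], T[:3,:3].T@np.r_[n,1]
def w(c,uv,z,P=None):
    o,d=ray(c,uv,P);return o+d*(z-o[2])/d[2]
def px(c,X):
    P=camera_params(c);T=np.array(P["camera_from_world"])
    return cv2.projectPoints(np.array(X,float).reshape(-1,3),cv2.Rodrigues(T[:3,:3])[0],T[:3,3],np.array(P["K"]),np.array(P["dist_coeffs"],float))[0][:,0]
E
python3 - <<'E'
from h import *
for n,c,uv,z in [("bl","top",(82,169),.248),("fl","top",(80,212),.248),("fr","top",(276,234),.248),("br","top",(282,178),.248),("stud","top",(173,217),.25),
 ("turn","scene",(360,230),0),("mill","scene",(325,225),.046),("salt","scene",(401,234),.046),("salt","top",(186,154),.046),("jar","scene",(346,196),.046),("jar","top",(191,233),.046),("vin","scene",(360,246),.046),("vin","top",(230,166),.046),("shak","scene",(392,200),.046),
 ("oil","scene",(251,249),0),("oil","top",(314,230),0),("crock","top",(320,154),0),("pink","scene",(273,209),0),("pink","top",(264,274),0),("bare","top",(365,232),.02),("bare","scene",(208,260),.02),("pot","top",(436,231),.02),("pot","scene",(135,292),.02),("board","top",(401,229),0),("shelfjar","top",(122,190),.248)]:
    print(n,c,w(c,uv,z)[:2])
a=read_camera("scene");b=read_camera("top")
A=cv2.resize(a[120:270,260:450],None,fx=4,fy=4,interpolation=2)
cv2.imwrite("pics/c.png",A[:600,:,::-1])
B=cv2.resize(b[130:310,70:340],None,fx=2.96,fy=2.96,interpolation=2);cv2.imwrite("pics/d.png",B[:,:,::-1])
E
```

```text
bl top [0.6865 0.3975]
fl top [0.5902 0.3986]
fr top [ 0.5383 -0.035 ]
br top [ 0.6584 -0.0492]
stud top [0.577  0.1867]
turn scene [0.651  0.1753]
mill scene [0.6182 0.0693]
salt scene [0.76   0.2235]
salt top [0.7593 0.2143]
jar scene [0.5449 0.202 ]
jar top [0.5442 0.1984]
vin scene [0.7364 0.0985]
vin top [0.7239 0.0933]
shak scene [0.6348 0.3063]
oil scene [ 0.5483 -0.1345]
oil top [ 0.5491 -0.1336]
crock top [ 0.7631 -0.1548]
pink scene [0.4299 0.0084]
pink top [0.4295 0.0063]
bare top [ 0.5414 -0.2714]
bare scene [ 0.5411 -0.2609]
pot top [ 0.5409 -0.4686]
pot scene [ 0.544  -0.4607]
board top [ 0.5483 -0.3769]
shelfjar top [0.6376 0.3027]
```

View pics/c.png

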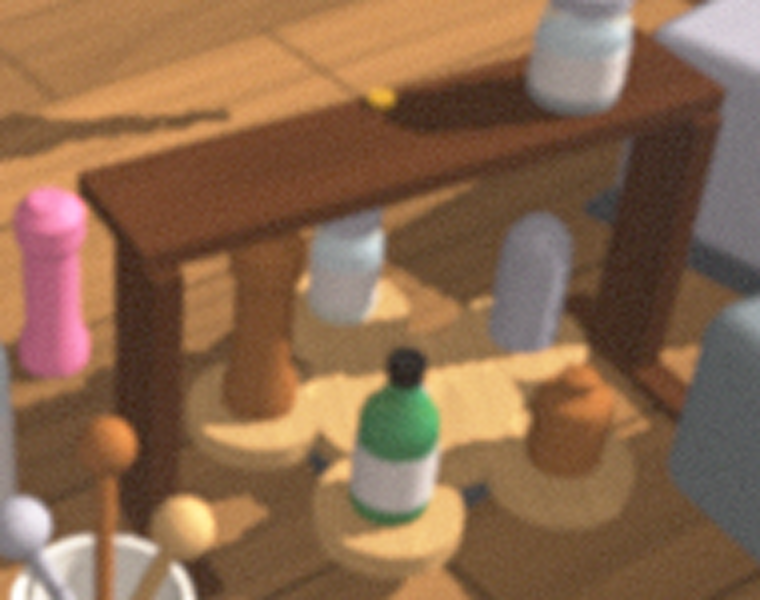

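View pics/d.png

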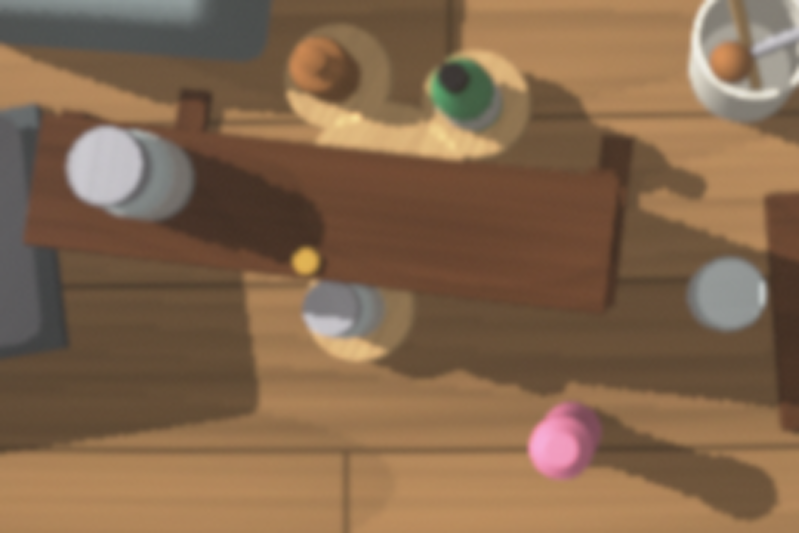

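The mill under the shelf is the plain brown one: foot at scene (325,219), seen from behind through the shelf opening. The other candidate is pink and stands outside the rack, so it is the look-alike. Next I'll fit the rack, axis and lobe phase together and test reachability.

```bash
cat > fit.py <<'E'
from h import *
C=[((83.5,166.5),(.008,.22)),((78.4,212.1),(-.092,.22)),((274.4,234.4),(-.092,-.22)),((280.1,190.1),(.008,-.22)),((173.4,218.2),(-.079,0))]
S=[((284+8/4,120+180/4),(-.092,-.22))] 
th=[w("scene",(325.3,219.5),.046),w("scene",(346,196),.046),w("scene",(392,202),.046),w("top",(186,154),.046),w("top",(231,167),.046)]
lob=[("top",(70+340/2.96,130+80/2.96)),("top",(70+478/2.96,130+104/2.96)),("top",(70+362/2.96,130+308/2.96))]
# lobe index order clockwise from mill: mill0 jar1 shaker2 salt3 vinegar4
def R(a):return np.array([[np.cos(a),-np.sin(a)],[np.sin(a),np.cos(a)]])
def rack(p,xy):return p[:2]+R(p[2])@np.array(xy)
def lobe(p,k):return p[:2]+.112*np.array([np.cos(p[3]-k*np.radians(72)),np.sin(p[3]-k*np.radians(72))])
def res(p):
    r=[rack(p,x)-w("top",u,.248)[:2] for u,x in C]
    r+=[.7*(lobe(p,k)-th[k][:2]) for k in range(5)]
    return np.concatenate(r)
s=least_squares(res,[.65,.18,-.1,-1.8],loss="soft_l1",f_scale=.005)
p=s.x
if __name__=="__main__":
    print(p,np.degrees(p[2:]));print(np.round(res(p).reshape(-1,2)*1000,1))
    print("lobe check",[w(c,u,.046)[:2] for c,u in lob],[lobe(p,k) for k in (3,4,1)])
    f=rack(p,(-.112,0));print("front",f,"mill",lobe(p,0),"rot",np.degrees(p[2]+np.pi-p[3]))
E
python3 fit.py
cat >> h.py <<'E'
from scipy.spatial.transform import Rotation as Ro
def q(yaw,pitch):  # tool z along yaw, pitched down by pitch (deg), tool y horizontal
    y,pt=np.radians([yaw,pitch]);z=np.array([np.cos(y)*np.cos(pt),np.sin(y)*np.cos(pt),-np.sin(pt)])
    Y=np.array([-np.sin(y),np.cos(y),0]);return Ro.from_matrix(np.c_[np.cross(Y,z),Y,z]).as_quat()
def q2(yaw,pitch):return (Ro.from_quat(q(yaw,pitch))*Ro.from_euler('z',np.pi)).as_quat()
E
python3 - <<'E'
from h import *
for P in [(.54,.12,.045),(.555,.27,.045),(.535,.19,.115),(.42,.17,.2),(.54,-.265,.1)]:
  for nm,f in (("q",q),("q2",q2)):
    for y in (-30,-10,0,10,20,35):
      print(P,nm,y,[(pt) for pt in (0,20,35,45,55,70) if inverse_kinematics(list(P),list(f(y,pt))) is not None])
E
```

```text
[ 0.6539  0.1757 -0.1267 -2.1297] [  -7.2582 -122.0224]
[[-2.4 -1.2]
 [ 0.4  3.2]
 [-2.6  0.7]
 [ 1.8  1.3]
 [ 1.1 -0.7]
 [-3.5 -2.2]
 [ 0.3  0.6]
 [ 2.9 -8.5]
 [-1.   2.4]
 [ 3.4 -0.4]]
lobe check [array([0.751 , 0.2173]), array([0.7262, 0.0892]), array([0.5413, 0.1949])] [array([0.7578, 0.2177]), array([0.7259, 0.0899]), array([0.5453, 0.2029])]
front [0.5428 0.1899] mill [0.5946 0.0808] rot 294.76411372302124
(0.54, 0.12, 0.045) q -30 [0, 20, 35, 45, 55, 70]
(0.54, 0.12, 0.045) q -10 [0, 20, 35, 45, 55, 70]
(0.54, 0.12, 0.045) q 0 [0, 20, 35, 45, 55, 70]
(0.54, 0.12, 0.045) q 10 [0, 20, 35, 45, 55, 70]
(0.54, 0.12, 0.045) q 20 [0, 20, 35, 45, 55, 70]
(0.54, 0.12, 0.045) q 35 [0, 20, 35, 45, 55, 70]
(0.54, 0.12, 0.045) q2 -30 [0, 20, 35, 45, 55, 70]
(0.54, 0.12, 0.045) q2 -10 [0, 20, 35, 45, 55, 70]
(0.54, 0.12, 0.045) q2 0 [0, 20, 35, 45, 55, 70]
(0.54, 0.12, 0.045) q2 10 [0, 35, 45, 55, 70]
(0.54, 0.12, 0.045) q2 20 [0, 35, 45, 55, 70]
(0.54, 0.12, 0.045) q2 35 [0, 20, 35, 45, 55, 70]
(0.555, 0.27, 0.045) q -30 [0, 20, 35, 45, 55, 70]
(0.555, 0.27, 0.045) q -10 [0, 20, 35, 45, 55
[... 1425 characters left out ...]
, 70]
(0.42, 0.17, 0.2) q2 10 [55, 70]
(0.42, 0.17, 0.2) q2 20 [55, 70]
(0.42, 0.17, 0.2) q2 35 [55, 70]
(0.54, -0.265, 0.1) q -30 [0, 20, 35, 45, 55, 70]
(0.54, -0.265, 0.1) q -10 [0, 20, 35, 45, 55, 70]
(0.54, -0.265, 0.1) q 0 [0, 20, 35, 45, 55, 70]
(0.54, -0.265, 0.1) q 10 [0, 20, 35, 45, 55, 70]
(0.54, -0.265, 0.1) q 20 [0, 20, 35, 45, 55, 70]
(0.54, -0.265, 0.1) q 35 [0, 20, 35, 45, 55, 70]
(0.54, -0.265, 0.1) q2 -30 [0, 20, 35, 45, 55, 70]
(0.54, -0.265, 0.1) q2 -10 [0, 20, 35, 45, 55, 70]
(0.54, -0.265, 0.1) q2 0 [0, 20, 35, 45, 55, 70]
(0.54, -0.265, 0.1) q2 10 [0, 20, 35, 45, 55, 70]
(0.54, -0.265, 0.1) q2 20 [0, 20, 35, 45, 55, 70]
(0.54, -0.265, 0.1) q2 35 [0, 20, 35, 45, 55, 70]
```

```bash
cat >> h.py <<'E'
AX=np.array([.6539,.1757])
def tippose(phi,r,yaw,pitch,z=.035,back=0.):
    o=q(yaw,pitch);zd=Ro.from_quat(o).as_matrix()[:,2]
    a=np.radians(phi);t=np.r_[AX+r*np.array([np.cos(a),np.sin(a)]),z]
    return list(t-(.019+back)*zd),list(o)
E
cat > push.py <<'E'
from h import *
import sys
P=50
phis=np.arange(202,134.9,-6.1);yaws=np.interp(phis,[135,202],[-28,3])
if len(sys.argv)<2:
    for ph,y,b in [(202,3,.1)]+[(a,c,0) for a,c in zip(phis,yaws)]+[(phis[-1],yaws[-1],.1)]:
        x,o=tippose(ph,.12,y,P,back=b);s=inverse_kinematics(x,o);print(round(ph),np.array(x),None if s is None else np.array(s))
else:
    move_gripper(0.0)
    x,o=tippose(202,.122,3,P,back=.1)
    move_ptp([x[0]-.03,x[1]+.1,.25],o);move_ptp(x,o)
    print("pre",read_eef_pos(),read_time_s())
    x,o=tippose(202,.122,3,P);movel(x,o,.08);print(read_ft_force())
    for ph,y in zip(phis[1:],yaws[1:]):
        x,o=tippose(ph,.119,y,P);movel(x,o,.06);print(round(ph),np.array(read_eef_pos())-x,np.array(read_ft_force()))
    x,o=tippose(phis[-1]+3,.12,yaws[-1],P);movel(x,o,.06)
    x,o=tippose(phis[-1]+3,.122,yaws[-1],P,back=.1);movel(x,o,.15);print(read_time_s())
E
python3 push.py
```

```text
202 [0.4663 0.1267 0.1262] None
202 [0.5304 0.1301 0.0496] [-0.4016  0.3724 -0.0593  2.415   2.3928  0.4069 -1.1675]
196 [0.5263 0.1428 0.0496] [-0.3786  0.3801 -0.1481  2.4025  2.1969  0.4563 -1.0511]
190 [0.5235 0.1558 0.0496] [-0.6102  0.3839  0.0352  2.3949  2.1008  0.4371 -1.0858]
184 [0.522  0.1691 0.0496] [-1.0153  0.4286  0.4154  2.3883  2.0692  0.341  -1.2171]
178 [0.5219 0.1825 0.0496] [-1.2534  0.4981  0.6318  2.368   1.975   0.2613 -1.2549]
172 [0.5232 0.1958 0.0496] [-1.3815  0.5595  0.7387  2.3382  1.7628  0.2084 -1.149 ]
165 [0.5259 0.2089 0.0496] [-1.2937  0.5293  0.605   2.2961  1.4941  0.3032 -0.9162]
159 [0.53   0.2216 0.0496] [-1.2444  0.5281  0.5238  2.2514  1.3404  0.3719 -0.8085]
153 [0.5353 0.2339 0.0496] [-1.2345  0.5447  0.4946  2.205   1.2098  0.4168 -0.7309]
147 [0.5419 0.2455 0.0496] [-1.2308  0.5664  0.4791  2.1563  1.0962  0.4575 -0.6681]
141 [0.5496 0.2564 0.0496] [-1.2234  0.5895  0.4654  2.1053  1.      0.4995 -0.6186]
141 [0.4914 0.2838 0.1262] [-1.2621  0.3745  0.3548  2.1417  0.9172  0.7267 -0.5385]
```

Run:
```python
from h import *
def qq(y,p,r):return list((Ro.from_quat(q(y,p))*Ro.from_euler('z',r,degrees=True)).as_quat())
for p in (55,62):
  for r in (0,180,90,-90):
    print("pitch",p,"roll",r)
    for ph,y,rr,z in [(202,3,.19,.12),(202,3,.12,.035),(184,-6,.12,.035),(165,-14,.12,.035),(135,-28,.12,.035),(138,-28,.19,.12)]:
        x,o=tippose(ph,rr,y,p,z=z);s=inverse_kinematics(x,qq(y,p,r));print(ph,None if s is None else np.array(s))
# grasp/place candidates
for p in (10,25,40):
  for r in (0,180):
    print("grasp",p,r)
    for P,y in [((.5428,.19,.115),-5),((.5428,.19,.115),15),((.47,.18,.135),0),((.54,-.26,.09),-30),((.54,-.26,.09),-10)]:
      s=inverse_kinematics(list(P),qq(y,p,r));print(P,y,None if s is None else np.array(s))
```

```text
pitch 55 roll 0
202 [-0.4905  0.0038  0.0434  2.4999  1.2946  0.2312 -0.0456]
202 [-0.2386  0.3569 -0.2079  2.363   2.0774  0.3163 -0.8049]
184 [-1.0652  0.4198  0.5143  2.3511  1.8005  0.2016 -0.9291]
165 [-1.2013  0.4839  0.5519  2.2613  1.1848  0.275  -0.5456]
135 [-1.1466  0.5806  0.4251  2.0346  0.7773  0.5206 -0.3971]
138 [-1.2101  0.3866  0.3356  2.0404  0.7282  0.7586 -0.3682]
pitch 55 roll 180
202 None
202 [-0.4712  0.3486  0.039   2.3736  2.2107  0.2559  2.1602]
184 [-1.2009  0.4612  0.6679  2.3562  1.9372  0.1348  2.0448]
165 [-1.6574  0.8385  1.1286  2.275  -1.2371  0.2196 -1.4544]
135 [-0.6781  0.543  -0.1256  2.0118  1.1127  0.7335  2.5298]
138 [-0.7191  0.3845 -0.2297  2.0165  0.9432  0.9019  2.6276]
pitch 55 roll 90
202 [-0.4905  0.0038  0.0434  2.4999  1.2946  0.2312 -1.6164]
202 [ 0.522   0.6058 -1.0307  2.3332  1.9065  0.6606 -1.9574]
184 [-1.2156  0.4669  0.6848  2.3567  1.9646  0.1269 -2.6988]
165 [-1.3388  0.5366  0.7125  2.2665  1.0117  0.195  -1.9794]
135 [-1.2734  0.6216  0.5802  2.0402  0.6168  0.4625 -1.8439]
138 [-1.3443  0.4082  0.4943  2.0464  0.6493  0.
[... 3361 characters left out ...]
5) -5 [-1.1405  0.3492  0.4702  2.3958  1.9888  0.4946 -1.1471]
(0.5428, 0.19, 0.115) 15 [-0.6924  0.2788  0.1963  2.4538  2.8006  0.4605 -1.4613]
(0.47, 0.18, 0.135) 0 None
(0.54, -0.26, 0.09) -30 [ 0.1914  0.3775  0.1051  2.3974  2.8214  0.5073 -1.4706]
(0.54, -0.26, 0.09) -10 [ 1.6323  0.8873 -1.2429  2.3218  2.4906  0.4774 -0.1211]
grasp 40 180
(0.5428, 0.19, 0.115) -5 [-1.147   0.3504  0.4773  2.3961  1.9902  0.4924  1.9918]
(0.5428, 0.19, 0.115) 15 [ 0.275   0.3947 -0.8148  2.413   2.4466  0.5843  2.2521]
(0.47, 0.18, 0.135) 0 None
(0.54, -0.26, 0.09) -30 [0.1178 0.3814 0.1837 2.4007 2.8589 0.5024 1.6154]
(0.54, -0.26, 0.09) -10 [ 1.4598  0.6643 -1.0256  2.3261  2.8637  0.3843  2.4791]
```

```bash
cat > push.py <<'E'
from h import *
P=63
phis=np.arange(202,134.9,-6.1);yaws=np.interp(phis,[135,202],[-28,3])
move_gripper(0.0)
x,o=tippose(202,.19,3,P,z=.12)
move_ptp([x[0]-.02,x[1]+.12,.25],list(q(-20,75)));move_ptp(x,o)
print("pre",np.array(x),read_eef_pos(),read_time_s(),np.array(read_qpos()))
x,o=tippose(202,.122,3,P);movel(x,o,.08);print(np.array(read_ft_force()))
for ph,y in zip(phis[1:],yaws[1:]):
    x,o=tippose(ph,.119,y,P);movel(x,o,.06);print(round(ph),np.array(read_eef_pos())-x,np.array(read_ft_force()))
x,o=tippose(phis[-1]+3,.12,yaws[-1],P);movel(x,o,.06)
x,o=tippose(phis[-1]+3,.19,yaws[-1],P,z=.1);movel(x,o,.15);print(read_time_s())
a=read_camera("scene");b=read_camera("top")
A=cv2.resize(a[120:270,260:450],None,fx=4,fy=4,interpolation=2);cv2.imwrite("pics/e.png",A[:,:,::-1])
B=cv2.resize(b[130:310,70:340],None,fx=2.96,fy=2.96,interpolation=2);cv2.imwrite("pics/f.png",B[:,:,::-1])
E
python3 push.py
```

```text
pre [0.4691 0.1041 0.1369] [0.4706 0.1061 0.1381] 4.5167 [-0.788   0.0091  0.3867  2.4192  0.5285  0.3043  0.7486]
[ 0.2877  0.1582 -0.0544]
196 [0.0001 0.0008 0.0004] [-0.1734  0.3688  0.3298]
190 [0.0001 0.0005 0.0001] [ 0.3066 -0.2688 -0.309 ]
184 [0.0001 0.0005 0.0001] [-0.309  -0.0627 -0.5774]
178 [0.0002 0.0008 0.0001] [-0.4463  0.0456 -0.5223]
172 [0.0003 0.0009 0.0002] [-0.3207 -0.1729  0.7989]
165 [0.0004 0.0011 0.0002] [ 0.7967 -0.6214  0.8334]
159 [0.0005 0.0014 0.0002] [-0.2014  0.2267  0.1527]
153 [0.0005 0.0014 0.0003] [ 0.1037  0.5153 -0.0716]
147 [0.0006 0.0014 0.0003] [ 0.0268  0.4765 -0.7567]
141 [0.0006 0.0013 0.0003] [ 0.1714 -0.3575  0.0217]
10.7417
```

View pics/f.png

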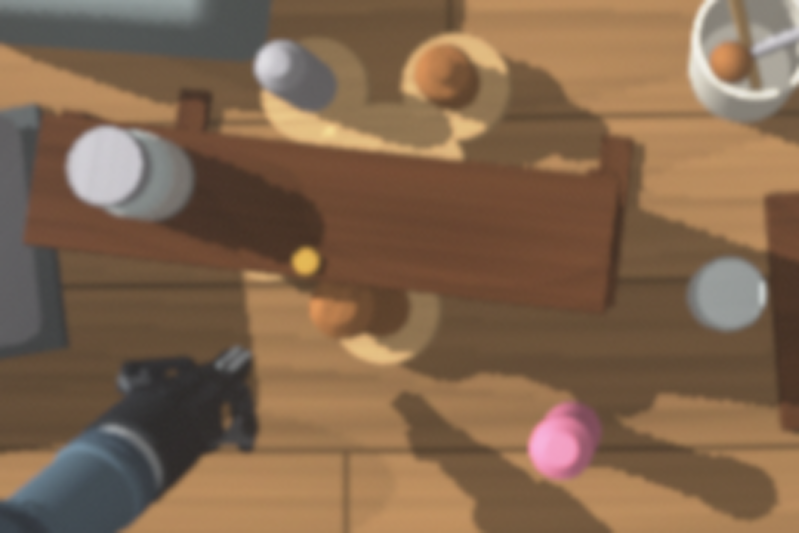

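View pics/e.png

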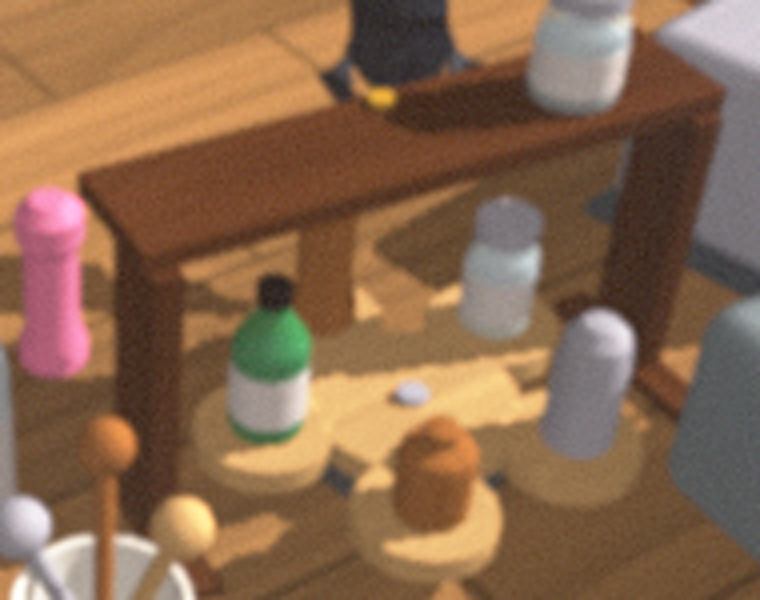

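Run:
```python
from h import *
import fit
p=fit.p
t=lambda x,y:w("top",(70+x/2.96,130+y/2.96),.046)[:2]
s=lambda x,y:w("scene",(260+x/4,120+y/4),.046)[:2]
L={0:[t(386,309),s(327,318)],3:[t(456,88),s(434,505)],2:[t(314,92),s(582,432)],4:[s(268,418)],1:[s(497,320)]}
print("axis",s(411,393),"front",fit.rack(p,(-.112,0)))
for k,v in L.items():
    for u in v:
        d=u-p[:2];print(k,u,"r",np.hypot(*d),"mill phase",(np.degrees(np.arctan2(d[1],d[0]))+72*k)%360)
print("front phase",np.degrees(p[2])+180)
for c in("top","scene"):
    for n in("mill","front","turntable"):print(c,n,[(np.round(d["at"],1),w(c,d["at"],.046 if n!="turntable" else 0)[:2],round(d["confidence"],2)) for d in tip_of(c,n)[:3]])
```

```text
axis [0.6527 0.1779] front [0.5428 0.1899]
0 [0.5402 0.1729] r 0.11377227458857886 mill phase 181.42056590200468
0 [0.5516 0.1804] r 0.1025022794526221 mill phase 177.36902091064175
3 [0.7414 0.1095] r 0.10972499775577377 mill phase 178.86570769146536
3 [0.7492 0.117 ] r 0.11191755820849386 mill phase 184.36755361568717
2 [0.7402 0.2415] r 0.1084541630246666 mill phase 181.31530463581393
2 [0.7486 0.2513] r 0.12106431006488144 mill phase 182.59315246567115
4 [0.6195 0.0753] r 0.10618059912112437 mill phase 179.07967107066665
1 [0.6223 0.2867] r 0.11537043293761393 mill phase 177.90233146596833
front phase 172.74175055796036
top mill [(array([261.7, 276.2]), array([0.4283, 0.0097]), 0.75), (array([198.4, 234.4]), array([0.5402, 0.1783]), 0.61)]
top front []
top turntable [(array([203. , 195.3]), array([0.6502, 0.1765]), 0.83), (array([362.2, 230. ]), array([ 0.5472, -0.2678]), 0.38)]
scene mill [(array([274.6, 208.8]), array([ 0.4797, -0.0144]), 0.78), (array([339.4, 198.6]), array([0.5442, 0.1771]), 0.71)]
scene front []
scene turntable [(array([362.5, 232.2]), array([0.6623, 0.1754]), 0.88)]
```

The mill's lobe now sits about 7° short: it is at top crop (386,309), and needs to come left to line up with the stud at (306,261). One more small push.

Run:
```python
from h import *
P=63;y=-25
x,o=tippose(144,.122,y,P);movel(x,o,.1)
for ph,y in [(139.5,-26),(136.5,-27),(133.6,-28)]:
    x,o=tippose(ph,.119,y,P);movel(x,o,.04)
x,o=tippose(137,.12,y,P);movel(x,o,.06)
x,o=tippose(138,.2,y,P,z=.1);movel(x,o,.15);print(read_time_s(),read_eef_pos())
pause(.3)
b=read_camera("top");a=read_camera("scene")
for c in("top","scene"):
    for n in("mill","vinegar","jar","shaker","salt"):print(c,n,[(w(c,d["at"],.046)[:2],round(d["confidence"],2)) for d in tip_of(c,n)[:3]])
B=cv2.resize(b[130:310,70:340],None,fx=2.96,fy=2.96,interpolation=2)
A=cv2.resize(a[130:290,250:450],(533,426),interpolation=2)
cv2.imwrite("pics/g.png",cv2.resize(np.hstack([B,cv2.resize(A,(667,533))]),(800,292),interpolation=3)[:,:,::-1])
cv2.imwrite("pics/h.png",B[:,:,::-1])
def qq(y,p,r):return list((Ro.from_quat(q(y,p))*Ro.from_euler('z',r,degrees=True)).as_quat())
F=(.5428,.188)
for p in (25,32,38):
  for y in (-20,-40,-60):
   for r in (0,180):
    print(p,y,r,[None if (s:=inverse_kinematics(X,qq(y,p,r))) is None else np.round(s,1) for X in ([.5428,.188,.13],[.47,.19,.135],[.47,.19,.25])])
for p in (25,32,38):
  for y in (-5,-20,-40,-60):
   for r in (0,180):
    print("place",p,y,r,[None if (s:=inverse_kinematics(X,qq(y,p,r))) is None else np.round(s,1) for X in ([.54,-.275,.105],[.54,-.275,.25])])
```

```text
14.3417 [0.4978 0.3126 0.1167]
top mill [(array([0.5514, 0.1982]), 0.9), (array([0.4312, 0.0094]), 0.73)]
top vinegar []
top jar []
top shaker [(array([0.7585, 0.2406]), 0.76), (array([0.6576, 0.3961]), 0.34)]
top salt [(array([0.743 , 0.1017]), 0.91)]
scene mill [(array([ 0.4814, -0.0126]), 0.78), (array([0.5479, 0.1911]), 0.74)]
scene vinegar [(array([0.6201, 0.0819]), 0.98), (array([ 0.5793, -0.3713]), 0.67), (array([0.6338, 0.2814]), 0.57)]
scene jar [(array([0.6382, 0.2928]), 0.7)]
scene shaker [(array([0.7341, 0.2519]), 0.87), (array([0.6356, 0.2781]), 0.41)]
scene salt [(array([0.7377, 0.1091]), 0.93)]
25 -20 0 [array([-1.5,  0.6,  0.7,  2.3,  1.6,  0.7, -1.3]), array([-2.1,  1.1,  1.2,  2.5,  1.1,  0.2, -1.1]), array([-2.3,  0.4,  1.4,  2.4,  1.2,  0.7, -0.8])]
25 -20 180 [array([-1.9,  1. ,  1.2,  2.4,  1.5,  0.2,  1.7]), array([-2.2,  1.5,  1.4,  2.5, -1.3,  0.2, -2. ]), array([-0.9,  0.1, -0.2,  2.4,  1.4,  1.1,  2.3])]
25 -40 0 [array([-1.7,  0.9,  1. ,  2.1,  0.8,  0.6, -0.7]), array([-1.9,  0.9,  1. ,  2.2,  0.7,  0.7, -0.8]), array([-2. ,  0.6,  1.2,  2.2,  0.8,  0.9, 
[... 4618 characters left out ...]
0 [array([ 1.2,  0.5, -0.8,  2.4,  2.9,  0.5, -1. ]), array([-1. , -0.3,  1.4,  2.4,  2. ,  0.2, -0.2])]
place 38 -20 180 [array([ 1.2,  0.5, -0.8,  2.4,  2.9,  0.5,  2.2]), array([ 1.2,  0.1, -0.8,  2.3,  3.6,  0.1,  1.2])]
place 38 -40 0 [array([ 0.6,  0.4, -0.4,  2.4,  2.3,  0.7, -1.1]), array([-0. ,  0. ,  0.3,  2.3,  1.7,  0.4, -0.5])]
place 38 -40 180 [array([-0.2,  0.4,  0.5,  2.4,  2.6,  0.5,  1.6]), array([-0.6, -0. ,  0.9,  2.4,  1.7,  0.4,  2.7])]
place 38 -60 0 [array([-0.9,  0.8,  1.1,  2.3,  2. ,  0.1, -1.6]), array([-1.2,  0.6,  1.5,  2.3,  0.5,  0.2,  0.2])]
place 38 -60 180 [array([-0.6,  0.6,  0.7,  2.3,  1.7,  0.4,  2. ]), array([-0.6,  0.1,  0.7,  2.2,  1.3,  0.7,  2.7])]
```

View pics/h.png

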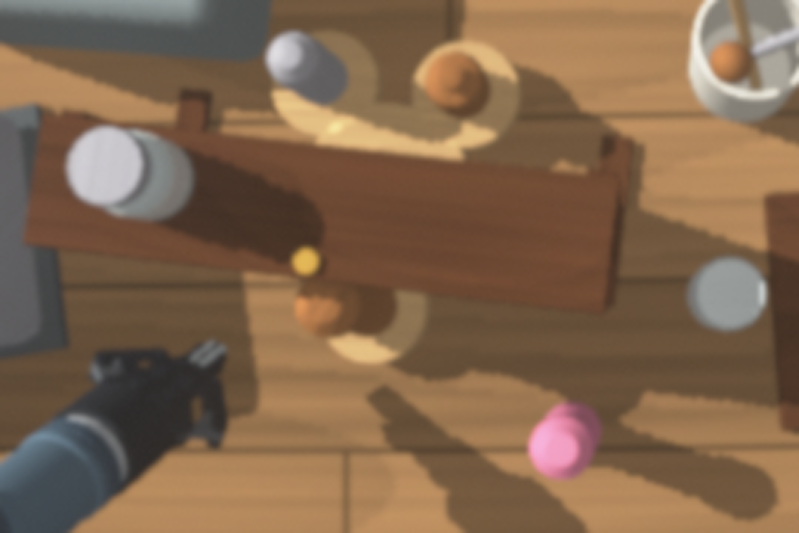

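The mill now stands below the stud: its head is at top crop (318,308), and the stud at (306,261) lines up with it along the rack's slightly turned axis. Next is the pre-grasp pose, checking the mill position with the wrist camera.

```bash
cat >> h.py <<'E'
def pose(P,yaw,pitch,back=0.):
    o=q2(yaw,pitch);zd=Ro.from_quat(o).as_matrix()[:,2];return list(np.array(P)-back*zd),list(o)
E
python3 - <<'E'
from h import *
print("head",w("top",(70+318/2.96,130+308/2.96),.175)[:2])
x,o=pose((.5435,.19,.13),-60,28,.15)
move_gripper(.085,40)
move_ptp([.46,.34,.2],o);move_ptp(x,o)
print(read_time_s(),np.array(read_qpos()),x,read_eef_pos())
P=camera_params("wrist");a=read_camera("wrist")
for n in("mill","jar"):print(n,[(np.round(d["at"]),w("wrist",d["at"],.046,P)[:2],round(d["confidence"],2)) for d in tip_of("wrist",n)[:3]])
print([(d["at"],w("wrist",d["at"],.12,P)) for d in look_for("wrist","mill")[:2]])
cv2.imwrite("pics/w.png",a[:,:,::-1])
for X,y in [((.5435,.19,.13),-60),((.475,.198,.14),-60),((.46,.19,.29),-58),((.45,.05,.29),-55),((.45,-.1,.29),-50),((.53,-.285,.28),-45),((.53,-.285,.106),-45)]:
    X,o=pose(X,y,28);s=inverse_kinematics(X,o);print(X,None if s is None else np.array(s))
E
```

```text
head [0.5408 0.1982]
18.2 [-1.144   0.6077  0.1041  1.7628  0.8186  1.5226  2.2416] [np.float64(0.47727893053558046), np.float64(0.30469825684392254), np.float64(0.2004207344178836)] [0.4785 0.3012 0.2011]
mill [(array([419., 216.]), array([0.4276, 0.0573]), 0.63), (array([275., 255.]), array([0.5447, 0.1864]), 0.55)]
jar [(array([144., 296.]), array([0.6283, 0.2891]), 0.76)]
[([272.1, 193.0], array([0.5545, 0.1744, 0.12  ])), ([439.7, 164.4], array([0.4304, 0.0563, 0.12  ]))]
[np.float64(0.5435), np.float64(0.19), np.float64(0.13)] [-1.0134  0.6626  0.173   1.8909  0.9414  1.2787  2.191 ]
[np.float64(0.475), np.float64(0.198), np.float64(0.14)] [-1.088   0.5935  0.1314  1.9857  0.8922  1.3327  2.1222]
[np.float64(0.46), np.float64(0.19), np.float64(0.29)] [-1.1147  0.2991  0.1311  2.005   0.9026  1.5115  2.3302]
[np.float64(0.45), np.float64(0.05), np.float64(0.29)] [-1.0301  0.0747  0.1937  2.2821  1.0579  1.3691  2.355 ]
[np.float64(0.45), np.float64(-0.1), np.float64(0.29)] [-0.8579 -0.1714  0.3374  2.4989  1.3542  1.1587  2.4687]
[np.float64(0.53), np.float64(-0.285), np.float64(0.28)] [0.1381 0.0059 0.0186 2.3809 1.9358 0.5894 2.3816]
[np.float64(0.53), np.float64(-0.285), np.float64(0.106)] [ 0.6685  0.529  -0.53    2.3942  2.3767  1.0237  2.0023]
```

View pics/w.png

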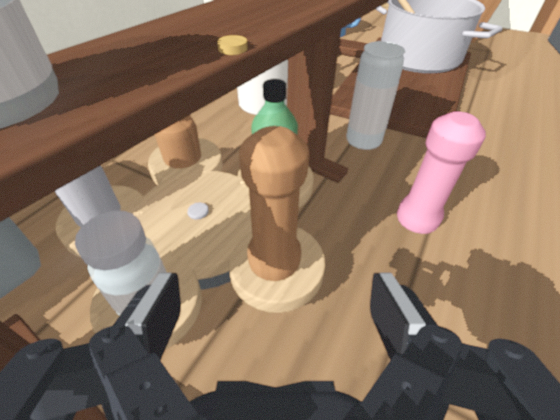

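The wrist picture shows the brown mill at (273,205) centred between the fingers and the jar clear on the left at (120,260); the pink mill is at (440,170). Its position (0.545,0.186) agrees with the fit, so I grasp.

Run:
```python
from h import *
M=(.543,.1895,.13)
x,o=pose(M,-60,28);movel(x,o,.1);print(np.array(read_eef_pos())-x,np.array(read_ft_force()))
move_gripper(.0,45);print("gap",read_finger_gap(),read_grasp_force(),read_time_s())
if read_finger_gap()<.03: raise SystemExit
e=read_eef_pos()
movel([e[0],e[1],e[2]+.012],None,.06)
movel([.466,.2,e[2]+.015],None,.1)
print("out",read_finger_gap(),np.array(read_ft_force()))
movel([.46,.19,.29],None,.15)
for X,y in [((.46,.05,.29),-55),((.475,-.09,.29),-50),((.53,-.285,.28),-45)]:
    X,o=pose(X,y,28)
    try: movel(X,o,.2)
    except MotionError as er: print("ptp",er);move_ptp(X,o)
    print(read_time_s(),np.array(read_eef_pos()),np.array(read_qpos()))
print(read_finger_gap(),e)
a=read_camera("scene");cv2.imwrite("pics/i.png",a[:,:,::-1])
```

```text
[-0.      0.0011  0.0001] [-0.6552 -0.2208  0.5539]
gap 0.04081415819282654 45.55481493473053 20.525
out 0.04068367374627716 [ 0.1252 -0.245  -3.8992]
23.7667 [0.4605 0.0516 0.2901] [-1.0175  0.0901  0.1989  2.2649  1.0672  1.3549  2.3638]
24.6167 [ 0.4757 -0.0885  0.2903] [-0.8475 -0.1013  0.3433  2.4447  1.3554  1.1257  2.4628]
25.7833 [ 0.5303 -0.2836  0.2795] [-0.5336 -0.0278  0.6957  2.4075  1.9474  0.596   2.3895]
0.04119667951478663 [0.5431 0.1899 0.1302]
```

View pics/i.png

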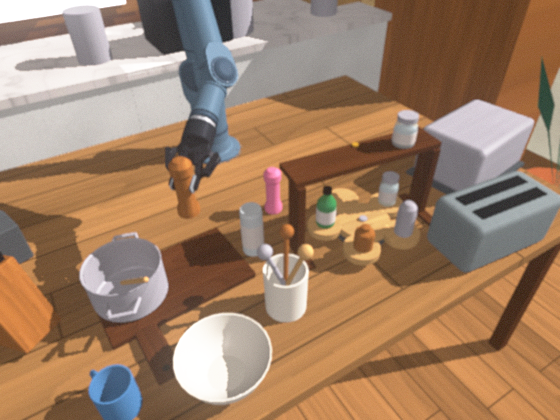

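The scene picture shows the mill upright in the gripper at (183,187), above the bare end of the board, with everything else still standing. I lower, release and back off.

Run:
```python
from h import *
X,Y=.53,-.285
movel([X,Y,.13],None,.12);movel([X,Y,.108],None,.04)
f0=read_ft_force()[2];z=.108
while z>.1005:
    z-=.001;movel([X,Y,z],None,.02);f=read_ft_force()[2]-f0
    if f>3:break
print("z",z,read_eef_pos(),f,read_time_s())
move_gripper(.085);
o=read_tcp_rot();zd=Ro.from_quat(o).as_matrix()[:,2];e=np.array(read_eef_pos())
movel(list(e-.12*zd),None,.08);pause(.5)
print(read_time_s(),read_eef_pos())
a=read_camera("scene");print([(w("scene",d["at"],.02)[:2],d["confidence"]) for d in tip_of("scene","mill")[:3]])
cv2.imwrite("pics/j.png",a[:,:,::-1])
```

```text
z 0.103 [ 0.5306 -0.2855  0.1042] 8.369589401010682 29.1833Traceback (most recent call last):
  File "<stdin>", line 11, in <module>
bench.MotionError: the arm cannot follow that straight line within its joint ranges
```

Run:
```python
from h import *
o=read_tcp_rot();zd=Ro.from_quat(o).as_matrix()[:,2];e=np.array(read_eef_pos())
h=np.r_[zd[:2],0]/np.hypot(*zd[:2]);print(e,read_finger_gap(),np.array(read_qpos()))
side=np.array([0,1,0.])
def tryl(x,sp=.08):
    try: movel(list(x),None,sp);return True
    except MotionError: return False
done=False
for b in(.1,.08,.07,.06,.05,.04):
    if tryl(e-b*zd):print("back",b);done=True;break
e2=np.array(read_eef_pos())
if done:
    for d in (e2+[0,0,.15]-.03*h,e2+[0,0,.15],e2+[0,0,.08]):
        if b>=.06 and tryl(d,.12):print("up");break
pause(.5);print(read_time_s(),read_eef_pos())
a=read_camera("scene");print([(w("scene",d["at"],.02)[:2],d["confidence"]) for d in tip_of("scene","mill")[:3]])
cv2.imwrite("pics/j.png",a[:,:,::-1])
```

```text
[ 0.53   -0.285   0.1029] 0.0847434269017068 [-0.3157  0.546   0.4998  2.4357  2.5026  0.759   1.4847]
30.1917 [ 0.53  -0.285  0.103]
[(array([ 0.5337, -0.287 ]), 0.85), (array([ 0.4547, -0.0008]), 0.8)]
```

View pics/j.png

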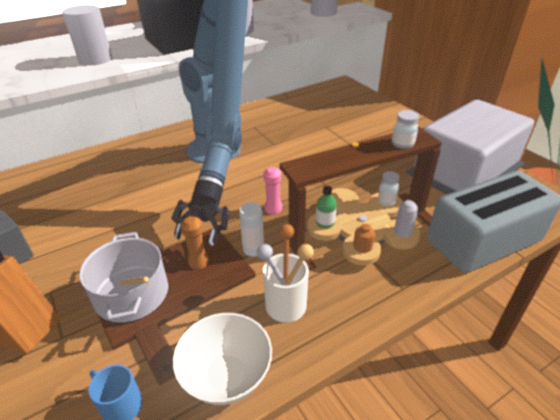

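The mill stands upright at (197,245) on the bare end, with the open fingers straddling it. The gap to the head is about 16 mm each side, so I leave straight up, reversing the lowering path.

Run:
```python
from h import *
movel([.53,-.285,.24],None,.06);movel([.53,-.285,.29],None,.1);pause(.7)
print(read_time_s(),read_eef_pos(),np.array(read_ft_force()))
for c in("scene","top"):
    a=read_camera(c);print([(w(c,d["at"],.02)[:2],d["confidence"]) for d in tip_of(c,"mill")[:3]],[w(c,d["at"],.02)[:2] for d in tip_of(c,"bare")[:1]])
    if c=="scene":cv2.imwrite("pics/k.png",a[:,:,::-1])
```

```text
34.075 [ 0.53  -0.285  0.29 ] [-0.9385  0.3877 -0.0707]
[(array([ 0.7851, -0.1656]), 0.74), (array([ 0.5398, -0.2867]), 0.73), (array([ 0.4592, -0.0088]), 0.7)] [array([ 0.5316, -0.2634])]
[(array([ 0.5301, -0.284 ]), 0.8), (array([0.4406, 0.0012]), 0.57), (array([ 0.5399, -0.4675]), 0.41)] [array([ 0.5399, -0.2664])]
```

View pics/k.png

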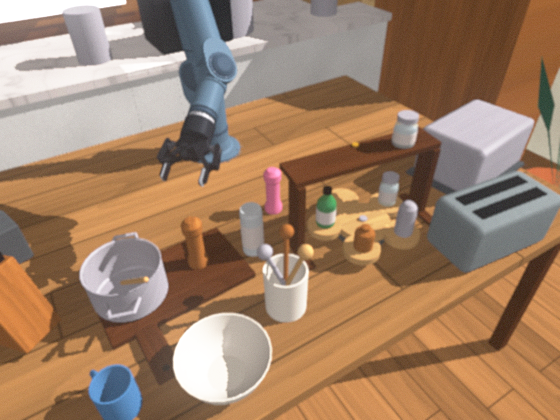

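The picture shows the mill standing free and upright at (197,243), about 2 cm from the bare centre, with the hand clear above it and the rest in place.

```bash
python3 -c "
from bench import *
print(sign_off())"
```

```text
the job is handed in; nothing more can be done
None
```

I turned the lazy susan until the mill stood in front of the brass stud, took it out from under the shelf, and stood it upright on the bare end of the board about 2 cm from its centre. I then handed the job in at about 34 s; `sign_off` returned no verdict.

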